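Take the framed filter off its barbed hook and load it into the strain viewer

TASK

Take the framed glass filter off the barbed hook of its stand (raise it, tilt it and back it out over the barb at the tip, without wrenching hook or frame), then lower it gently, upright and not dropped, into the filter shaft in the top of the viewer's lamp house until it sits fully home on the shaft floor, and let go. Leave the tumbler, the bottle and the loupe where they are.

Things in the scene. Friction and masses are not known exactly. Their poses are not given: they have to be found in the camera images.
- frame: Framed filter: flat aluminium frame with a glass pane, 80 wide (its y), 5 thick (its x), 90 tall (its z), 0.11-0.18 kg. Origin: centre of its bottom edge. From the middle of its top edge a flat tongue 36 wide, 5 thick, rises to 160 above the origin, pierced along x by the hanging eye. It hangs upright on the hook by the eye's upper edge, 14-19 out from the root, x along the hook.
- frame_eye (a point): Centre of the hanging eye, 104 above the frame's origin; axes as the frame. The eye is a rectangular hole in the tongue, 16 wide (y) and 10 high (z), right through the 5 mm thickness.
- frame_grip (a point): Middle of the plain upper part of the tongue (109 to 160 above the frame's origin), 142 above the origin; the place to grip from above, flat across the 5 mm thickness; axes as the frame.
- stand: Hook stand, fixed to the bench: foot 110 x 100 x 14, 14 mm square post, round clamp knuckle on top (24 wide, radius 11 about the hook's root). Origin on the bench under the post; x is the way the hook points, z up. The hook's outer part is bent from use: from 24 out, strip, tip and barb together slope up to 0.16 rad above or below the nominal line. No reading tells this: feel or look for it.
- hook_root (a point): Root of the hook, in the knuckle, at mid thickness of the strip, 200 above the stand's origin; axes as the stand. The hook is a flat steel strip 10 wide (y), 4 thick, nominally 58 straight and level out along x from here, then bent up by 42 degrees for 22 more to the tip.
- hook_tip (a point): Where the strip's tip lies nominally: 74.3 out (x) and 14.7 up (z) from the root. The tip is folded back into a barb on its upper side: its free edge lies 9 back from the tip, 8.2 above the strip's underside measured square to the tip part. The eye clears it only if its lower edge is kept up near the underside and the frame leans, top back to the post, about square to the tip part.
- viewer: Strain viewer, fixed to the bench: white lamp house (x -45 to 35, 130 wide, top 116 high) with the filter shaft in its top, then a low black sample stage, then a reading head (x 200 to 276, top 196). Origin on the bench under the shaft's centre; x from lamp house to head.
- shaft_floor (a point): Centre of the filter shaft's floor, 22 above the viewer's origin; axes as the viewer. The shaft is 8 (x) by 84 (y), upright, its mouth 116 above the bench with rounded lips (radius 3). With the frame home in it, either way round, the frame's shoulders lie 4 below the lips and the tongue stands out.
- tumbler: Bystander: glass tumbler, 52 across, 75 high, on the viewer's sample stage. Origin: centre of its underside.
- cleaner: Bystander: white bottle, 44 across, 120 high, on the bench. Origin: centre of its underside.
- loupe: Bystander: black loupe, 42 across, 42 high, on the bench. Origin: centre of its underside.
Mind the look-alikes: they are no part of the job. What is meant by the frame is not blue, green or pink, and is the larger of those in its own colour.

How it is judged (in metres and radians):
On the way:
1. the filter is off the hook: its eye is more than 95 mm from the hook's root and nothing of it touches the stand (distance between frame_eye and hook_root above 0.095 m and contact force between frame and stand below 0.1 N), for 0.2 s.
At the end, for the whole second after the job is handed in: The framed filter stands in the viewer's filter shaft, its bottom edge on the shaft floor (within 2.5 mm in height and 4 mm sideways), upright within 0.06 rad, at rest and released (horizontal distance between frame and shaft_floor below 0.004 m and z of frame in the frame of viewer between 0.019 and 0.0245 m and angle between frame's own z axis and vertical below 0.06 rad and linear speed of frame below 0.02 m/s and contact force between frame and the fingers below 0.1 N); the robot touches nothing.
It fails at once if the hook is wrenched: more than 20 N between the filter frame and the stand, or between the robot and the stand (contact force between any of frame, the arm, the fingers and stand above 20 N).
It fails at once if the filter is forced into the viewer: more than 25 N between frame and viewer (contact force between frame and viewer above 25 N).
It fails at once if the filter is dropped: it falls free of the fingers faster than 0.35 m/s (a fall of about 6 mm) or lies on the bench ((contact force between frame and the fingers below 0.1 N and linear speed of frame above 0.35 m/s) or height (world z) of frame below 0.012 m).
It fails at once if a bystander is moved more than 15 mm (distance of any of tumbler, cleaner, loupe from where it was at the start of the episode above 0.015 m).
It also fails if it takes over 72 s, if anything falls off the work surface, if the arm or the gripper's body presses on something with over 40 N, if the wrist force passes 120 N, or if a joint passes its speed limit or range.

ROBOT

A 7-joint arm with a two-finger parallel gripper is mounted at the origin on the work surface. World frame = base frame: x ahead of the robot, y to its left, z up, the work surface at z = 0. Lengths are in m, angles in degrees, forces in N, time in s.
With the tool pointing down it reaches from about 0.4 to 0.85 m from the base axis. Payload 6.9 kg.
Tool frame: the origin (TCP) lies on the centre line of the jaws, within the pads' length; the fingertips stand 8 mm ahead of it and the grasp point (between the pads) lies 11 mm behind it; z points along the fingers, y is the line along which they close (so a half turn about z gives the same grasp; the last joint's range is limited). The gripper opens to 85 mm and grips with 20 to 120 N. Pads are 22 mm wide; open, the fingers measure 114 mm over their backs; the gripper's body (76 mm by 85 mm) begins 54 mm behind the grasp point. The pads swing forward as they close: fully open they stand 13 mm farther back than shut.
Start: joints at [-65.804, 29.078, -13.613, 85.955, 7.202, 65.827, -8.869], TCP at [0.195, 0.594, 0.204] pointing down, gripper open.
Joint ranges: [-176.47, 176.47], [-13.61, 117.27], [-81.72, 77.17], [0.22, 143.17], [-87.28, 267.28], [10, 112.55], [-165.47, 165.47]. Speed limits (degrees/s): [136.94, 136.94, 180, 180, 180, 180, 180].

INTERFACE

Orientations are given as a 3x3 rotation matrix whose columns are the frame's x, y, z axes.
In Python, from plant import manip gives the robot as it stands. Calls block until the motion is done:
- manip.reach(position, orientation): joint-space move of the TCP to a pose.
- manip.move_l(position, frame=None, v=0.15, force_limit=None): straight line of the TCP; frame=None keeps the orientation; v is the mean speed in m/s. With force_limit (N) it stops when the force on the tool has changed by that much, and returns True; else False.
- manip.movej(angles): joint-space move.
- manip.grip(opening): finger opening in m; the grip force is fixed at half the most; returns when the fingers have stopped.
- manip.wait(seconds).
- manip.ik(position, orientation): joint angles nearest the present ones, or None.
- manip.observe(): the state.
- manip.get_image(name): name is "scene" or "top"; returns a dict with "image" (420x560x3 uint8, blue, green, red), "fov_y" (degrees; the focal length in pixels is half the picture's height over the tangent of half this angle, whatever the lens; pixels are square), "cx", "cy" (the principal point, pixels), "k1" (the pictures are not rectified: a ray, as slopes to the right and down, at radius r is drawn at 1 + k1 r^2 times it, then the intrinsics apply), "extrinsics" (4x4, takes a point from camera to world coordinates). Camera axes: x right, y up, looking along -z (the intrinsics and any distortion apply to the point x, -y, -z); pixel columns grow to the right and rows downward; lengths in m; the calibration is good to about 2 mm. A picture is of the moment at which its call begins. There is no depth.
A pose or a line that the arm cannot do raises manip.MotionError and nothing moves.
- manip.sign_off(): hands the job in; it is judged then, once.
Trained networks look in a picture, given as the dict that the camera call returned (one of the last four; its "shot" number tells which), for a name from the list of things; names that differ only in an ending like _2 or _b are one class to them, and where a whole thing is asked for, a point or a joint stands for the part that bears it (a point fixed in the world has none). Each returns a list of dicts, best first, with "confidence" (0 to 1); they miss things now and then, are a little off and sometimes report something else, mostly with a low value. They report only what shows in the picture. A call takes as long as a camera call. They do not tell look-alikes from the thing itself.
- manip.look_for(picture, query): "position" ([x, y, z] in m, in world coordinates, good to about 4 mm: the middle of the surface that is visible of it).
- manip.outline_of(picture, query): "region" (420x560 bool, what is visible of it).
The state is a dict: "clock": time; "joint_pos": joint angles; "qd": joint speeds; "tau": joint torques, N m; "tool_pos": TCP position; "eef_rot": TCP orientation; "ft_force": force on the tool from outside, world axes, zero at the start; "moment": the same for the moment, N m; "opening": finger opening in m; "finger_force": force on a finger pad.
Only numpy, scipy, OpenCV 4.12 (cv2) and the standard library are available. Lean on these libraries where they do the work, as an engineer would, in place of code of your own. Each camera call takes 0.05 s, during which the arm holds its last target. There are 200 camera calls.

## Working session

There is one attempt and no reset: what is moved stays moved. The work goes in short steps, each a Python script; the robot and the scene stay as the last script left them, time stands still between calls to the robot, and variables do not carry over. Pictures are saved under pics/ and viewed, at most 10 in all, crops included, and the job is handed in when it is done.

```bash
ls; mkdir -p pics
cat > h.py <<'E'
import numpy as np, cv2
from plant import manip
def save(n,p): cv2.imwrite(f'pics/{n}.png',p)
def proj(P,X):
    E=np.array(P['extrinsics']);X=np.atleast_2d(X)
    c=(X-E[:3,3])@E[:3,:3]
    a=c[:,0]/-c[:,2]; b=-c[:,1]/-c[:,2]
    f=210/np.tan(np.radians(P['fov_y'])/2); s=1+P['k1']*(a*a+b*b)
    return np.c_[P['cx']+f*a*s,P['cy']+f*b*s]
def ray(P,u,v):
    E=np.array(P['extrinsics']); f=210/np.tan(np.radians(P['fov_y'])/2)
    x=(u-P['cx'])/f;y=(v-P['cy'])/f;a,b=x,y
    for _ in range(20):
        s=1+P['k1']*(a*a+b*b);a,b=x/s,y/s
    d=E[:3,:3]@np.array([a,-b,-1]); return E[:3,3],d/np.linalg.norm(d)
def tri(rays):
    A=0;B=0
    for o,d in rays:
        M=np.eye(3)-np.outer(d,d);A=A+M;B=B+M@o
    return np.linalg.solve(A,B)
E
python3 - <<'E'
from h import *
for n in ('scene','top'):
    P=manip.get_image(n); save(n,P['image'])
    print(n,P['fov_y'],P['cx'],P['cy'],P['k1'],np.round(P['extrinsics'],3).tolist())
    for q in ('frame','frame_grip','frame_eye','stand','hook_tip','viewer','tumbler','cleaner','loupe'):
        for r in manip.look_for(P,q)[:4]:
            print(q,round(r['confidence'],2),np.round(r['position'],3),np.round(proj(P,r['position'])[0]))
print(manip.observe())
E
```

```text
pics
scene 46.4091153929628 276.1430831290702 208.4361531222605 -0.009553308873678591 [[-0.337, -0.647, 0.684, 1.306], [0.941, -0.215, 0.261, 0.234], [-0.022, 0.732, 0.681, 0.909], [0.0, 0.0, 0.0, 1.0]]
frame 0.96 [ 0.46  -0.076  0.051] [281. 214.]
frame 0.87 [ 0.555 -0.352  0.07 ] [165. 209.]
frame 0.72 [ 0.415 -0.348  0.072] [192. 176.]
frame 0.6 [ 0.546 -0.201  0.158] [218. 193.]
frame_grip 0.95 [ 0.546 -0.204  0.159] [216. 193.]
frame_grip 0.83 [ 0.395 -0.238  0.052] [233. 185.]
frame_grip 0.67 [ 0.547 -0.35   0.068] [168. 208.]
frame_grip 0.61 [ 0.459 -0.078  0.047] [281. 215.]
frame_eye 0.96 [ 0.415 -0.353  0.07 ] [191. 176.]
frame_eye 0.85 [ 0.462 -0.071  0.05 ] [283. 215.]
frame_eye 0.82 [ 0.547 -0.35   0.067] [168. 208.]
frame_eye 0.78 [ 0.4   -0.239  0.054] [232. 186.]
stand 0.64 [ 0.539 -0.198  0.016] [226. 234.]
hook_tip 0.62 [ 0.541 -0.194  0.011] [227. 236.]
viewer 0.55 [0.694 0.234 0.082] [388. 312.]
viewer 0.47 [ 0.55  -0.202  0.157] [217. 194.]
tumbler 0.84 [0.57  0.239 0.109] [403. 260.]
cleaner 0.77 [0.729 0.012 0.072] [278. 300.]
loupe 0.79 [ 0.568 -0.003  0.039] 
[... 1188 characters left out ...]
2740529,  -8.8704224 ]), 'qd': array([-0.15028625,  0.0977361 ,  0.06217473,  0.00358787, -0.05934761,
       -0.15264904, -0.07574478]), 'tau': array([ 2.29842180e-05, -6.20343590e+01, -2.18442969e+00, -2.49960995e+01,
        1.39515800e-02,  2.13802530e-03,  1.74270795e-06]), 'tool_pos': array([0.19473897, 0.59386219, 0.20426796]), 'eef_rot': array([[-9.50227311e-01,  3.11557470e-01,  1.27459383e-05],
       [ 3.11557469e-01,  9.50227310e-01, -5.66796355e-05],
       [-2.97705025e-05, -4.98874454e-05, -9.99999998e-01]]), 'ft_force': array([-0.28960314,  0.31366873,  0.80963755]), 'moment': array([ 0.00117081, -0.01105078,  0.01606884]), 'finger_force': 0.0, 'opening': 0.08579686480078359}
```

View pics/scene.png

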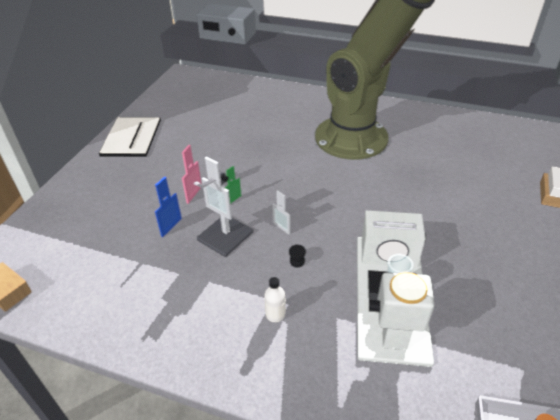

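View pics/top.png

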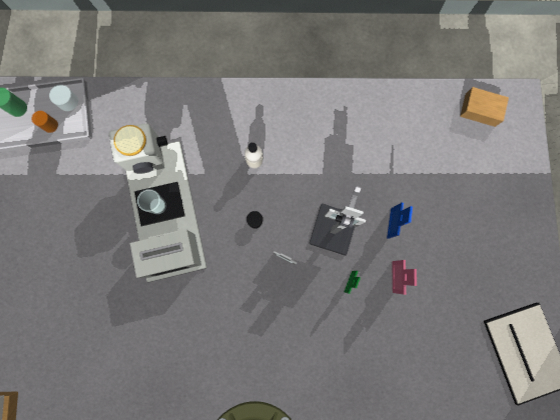

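Run:
```python
import cv2
a=cv2.imread('pics/scene.png')[140:280,140:310]; b=cv2.imread('pics/top.png')[160:300,280:450]
import numpy as np
cv2.imwrite('pics/crop.png',np.hstack([cv2.resize(x,(400,330),interpolation=cv2.INTER_CUBIC) for x in (a,b)]))
```

```text
(no output)
```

View pics/crop.png

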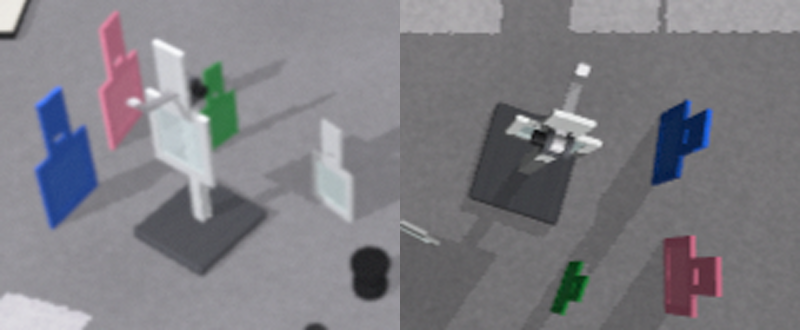

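Candidates: the large grey frame hanging on the hook at scene (216,193) / top (344,215); a small grey one at (282,215) / (286,258); and blue (168,208), pink (192,176) and green (233,185) ones. The hanging grey frame is the target, and the crop confirms it. Next I need enlarged crops to measure from.

Run:
```python
import cv2, numpy as np
def z(n,x0,y0,w,h,k):
    a=cv2.imread(f'pics/{n}.png')[y0:y0+h,x0:x0+w]; b=cv2.resize(a,None,fx=k,fy=k,interpolation=cv2.INTER_CUBIC)
    for i in range(0,w,10):
        cv2.line(b,(i*k,0),(i*k,6 if (x0+i)%50 else 14),(0,0,255),1)
        if (x0+i)%20==0: cv2.putText(b,str(x0+i),(i*k+2,12),0,.35,(0,0,255))
    for j in range(0,h,10):
        cv2.line(b,(0,j*k),(6,j*k),(0,0,255),1)
        if (y0+j)%20==0: cv2.putText(b,str(y0+j),(8,j*k+4),0,.35,(0,0,255))
    return b
def pair(n,a,b):
    H=max(a.shape[0],b.shape[0]); f=lambda x: np.vstack([x,np.zeros((H-x.shape[0],x.shape[1],3),np.uint8)])
    cv2.imwrite(f'pics/{n}.png',np.hstack([f(a),f(b)]))
pair('hookz',z('scene',180,150,80,110,5),z('top',300,180,80,80,5))
pair('viewz',z('scene',340,200,100,170,3),z('top',100,110,120,180,3))
```

```text
(no output)
```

View pics/hookz.png

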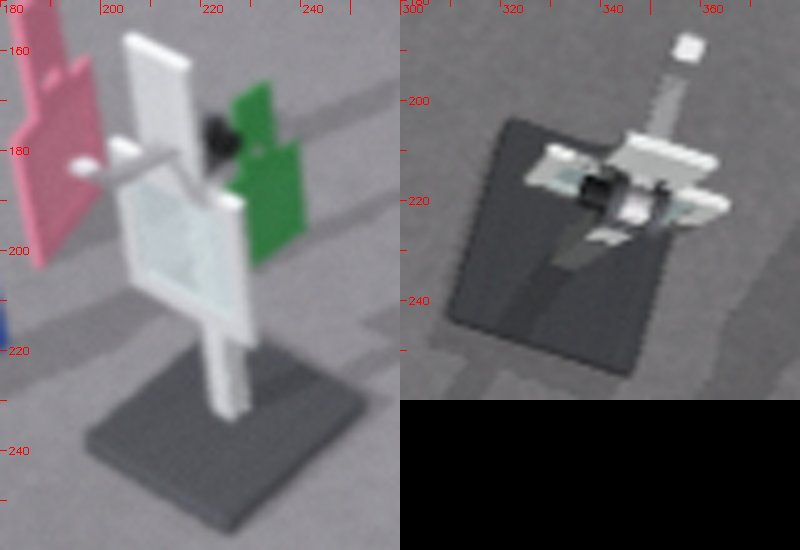

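View pics/viewz.png

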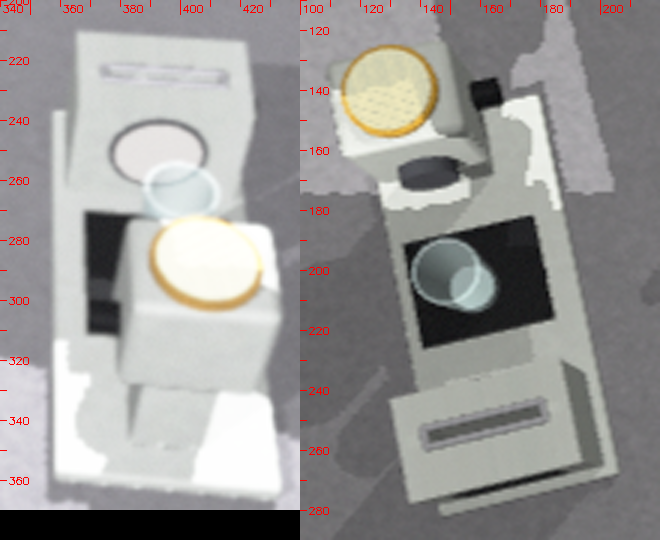

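The crops show the frame's tongue top edge at scene (205–218,157–164), the barb at scene (197,183) and top (358,190). The shaft slot runs top (141–182,248–260) and scene (374–416,223–227). I'll fit the models to these points.

```bash
cat > fit.py <<'E'
from h import *
from scipy.optimize import least_squares as LS
S=manip.get_image('scene'); T=manip.get_image('top')
hs=lambda u,v:((u+.5)/5-.5+180,(v+.5)/5-.5+150)
ht=lambda u,v:((u-400+.5)/5-.5+300,(v+.5)/5-.5+180)
vs=lambda u,v:((u+.5)/3-.5+340,(v+.5)/3-.5+200)
vt=lambda u,v:((u-300+.5)/3-.5+100,(v+.5)/3-.5+110)
def W(p,X): 
    c,s=np.cos(p[2]),np.sin(p[2]);X=np.array(X,float)
    return np.c_[p[0]+c*X[:,0]-s*X[:,1],p[1]+s*X[:,0]+c*X[:,1],X[:,2]]
def solve(obs,f,x0):
    r=lambda x:np.concatenate([(proj(P,W(x,f(x,np.array(X))[None]))[0]-uv) for P,uv,X in obs])
    s=LS(r,x0,loss='soft_l1',x_scale=np.maximum(np.abs(x0),.01)); return s.x,s.fun.reshape(-1,2)
mm=1e-3
foot=[(T,ht(508,118),(1,1,14)),(T,ht(447,320),(-1,1,14)),(T,ht(632,377),(-1,-1,14)),
 (S,hs(85,437),(1,-1,14)),(S,hs(230,525),(1,1,14)),(S,hs(367,400),(-1,1,14)),(S,hs(232,420),(7,7,14))]
def ff(x,X):
    if abs(X[0])==7: return X*mm
    return np.array([x[3]+X[0]*.055,X[1]*.05,.014])
st,r=solve(foot,ff,[.53,-.2,-.3,0.]);print('stand',st.round(4),np.degrees(st[2]).round(1));print(r.round(1).tolist())
fr=[(S,hs(124,33),(-2.5,-18,160)),(S,hs(188,70),(2.5,18,160)),(S,hs(132,284),(2.5,-40,0)),(S,hs(248,345),(2.5,40,0)),(S,hs(259,340),(-2.5,40,0)),
 (S,hs(108,136),(-2.5,-40,90)),(S,hs(246,193),(-2.5,40,90)),(T,ht(630,132),(2.5,18,160)),(T,ht(718,158),(2.5,-18,160)),(T,ht(550,143),(2.5,40,90)),(T,ht(731,203),(2.5,-40,90))]
fm,r=solve(fr,lambda x,X:X*mm+[0,0,x[3]],[.55,-.2,-.3,.09]);print('frame',fm.round(4),np.degrees(fm[2]).round(1));print(r.round(1).tolist())
tip=tri([ray(S,*hs(84,167)),ray(T,*ht(689,48))]); print('tip',tip.round(4))
o,d=ray(S,*hs(84,167));o2,d2=ray(T,*ht(689,48)); n=np.cross(d,d2);print('gap',(o-o2)@n/np.linalg.norm(n))
for nm,p in (('stand',st),('frame',fm)):
    c,s=np.cos(p[2]),np.sin(p[2]); e=tip[:2]-p[:2]; print('tip in',nm,(c*e[0]+s*e[1]).round(4),(-s*e[0]+c*e[1]).round(4))
c,s=np.cos(st[2]),np.sin(st[2]);e=fm[:2]-st[:2];print('frame in stand',(c*e[0]+s*e[1]).round(4),(-s*e[0]+c*e[1]).round(4))
vw=[(T,vt(420,429),(7,45,116)),(T,vt(546,397),(7,-45,116)),(T,vt(550,416),(-7,-45,116)),(T,vt(424,451),(-7,45,116)),(S,vs(101,64),(-7,-45,116)),(S,vs(229,71),(-7,45,116)),(S,vs(229,87),(7,45,116)),(S,vs(100,81),(7,-45,116)),
 (T,vt(410,502),(-45,65,116)),(T,vt(582,462),(-45,-65,116)),(T,vt(390,400),(35,65,116)),(S,vs(78,33),(-45,-65,116)),(S,vs(247,42),(-45,65,116))]
for o in (vw,[a for a in vw if a[0] is T],[a for a in vw if a[0] is S]):
    v,r=solve(o,lambda x,X:X*mm,[.45,.23,.2]);print('viewer',v.round(4),np.degrees(v[2]).round(1));print(r.round(1).tolist())
E
python3 fit.py
```

```text
stand [ 0.5286 -0.2023 -0.3047  0.0043] -17.5
[[-0.7, -0.7], [-0.5, -0.3], [0.4, -0.2], [-0.8, -0.6], [-0.3, -0.9], [0.6, -1.7], [0.2, 0.3]]
frame [ 0.5422 -0.2087 -0.2875  0.0922] -16.5
[[1.3, -0.2], [-0.9, -0.8], [-0.5, -0.3], [1.0, 0.4], [0.2, 0.2], [1.1, -0.0], [-0.5, 1.2], [0.2, 0.1], [0.2, -0.1], [0.3, 0.6], [0.1, -1.1]]
tip [ 0.591  -0.2246  0.2186]
gap 0.0011647862355674892
tip in stand 0.0662 -0.0026
tip in frame 0.0513 -0.0014
frame in stand 0.0149 -0.0021
viewer [0.4746 0.2038 0.237 ] 13.6
[[0.6, -0.6], [-1.9, 0.4], [-1.9, 0.0], [0.5, -1.8], [0.9, -0.2], [-1.9, -0.2], [-1.3, -1.2], [1.5, -1.6], [-0.5, 0.0], [-0.3, -1.0], [-0.6, -0.8], [-0.6, -1.6], [-0.7, -1.5]]
viewer [0.4734 0.2027 0.2382] 13.6
[[1.1, -0.0], [-1.4, 0.8], [-1.4, 0.5], [1.0, -1.3], [0.1, 0.6], [0.2, -0.5], [-0.1, -0.3]]
viewer [0.4779 0.2055 0.2335] 13.4
[[1.3, 0.9], [-1.3, 1.0], [-0.7, -0.0], [1.9, -0.5], [-0.2, -0.6], [-0.1, -0.3]]
```

```bash
cat >> h.py <<'E'
def R(yaw,tilt=0,flip=1):
    """tool: y along frame x (closing), z = -frame z ; tilt leans top back (-x)"""
    c,s=np.cos(yaw),np.sin(yaw); h=np.array([c,s,0]); ct,stt=np.cos(tilt),np.sin(tilt)
    fx=ct*h+stt*np.array([0,0,1]); fz=-stt*h+ct*np.array([0,0,1])
    y=flip*fx; z=-fz; return np.c_[np.cross(y,z),y,z]
def F(): return np.round(manip.observe()['ft_force'],2)
E
python3 - <<'E'
from h import *
yaw=np.radians(-17.3)
o=manip.observe(); p=o['tool_pos']; manip.move_l([p[0],p[1],.42],v=.25)
best=[(f,manip.ik([.5422,-.2087,.40],R(yaw,0,f))) for f in (1,-1)]
print([(f,None if q is None else q.round(0)) for f,q in best])
# also check tilted pose, and viewer pose
u=np.array([np.cos(yaw),np.sin(yaw),0])
for f in (1,-1):
    q=manip.ik(np.array([.5422,-.2087,.24])+u*.03,R(yaw,.85,f)); q2=manip.ik([.4745,.204,.33],R(np.radians(13.6),0,f))
    print(f,q if q is None else q.round(0),q2 if q2 is None else q2.round(0))
E
```

```text
[(1, array([ -5.,  24.,  42.,  70., -16.,  91.,  16.])), (-1, array([ -15.,   31.,   66.,   70.,  -28.,   95., -152.]))]
1 [  66.   17.  -59.  135.  131.   21. -128.] [-31.  15.   7.  89.  -2.  77. -10.]
-1 [ 63.  15. -53. 135. 136.  19.  47.] [ -9.  15. -23.  89.   6.  77. 161.]
```

Run:
```python
from h import *
yaw=np.radians(-17.3);u=np.array([np.cos(yaw),np.sin(yaw),0]);up=np.array([0,0,1.])
manip.reach([.5422,-.2087,.40],R(yaw,0,1))
print(manip.observe()['joint_pos'].round(0))
for f in (1,-1):
  for t in np.arange(0,1.0,.1):
    fz=-np.sin(t)*u+np.cos(t)*up
    p=np.array([.5422,-.2087,.20])+u*.045+.03*fz
    q=manip.ik(p,R(yaw,t,f)); print(f,round(t,1),None if q is None else q.round(0))
```

```text
[ -6.  24.  42.  70. -16.  91.  16.]
1 0.0 [ -4.  32.  39.  84. -21.  71.  20.]
1 0.1 [ -5.  28.  39.  91. -21.  62.  21.]
1 0.2 [ -7.  25.  39.  97. -22.  53.  22.]
1 0.3 [ -8.  21.  39. 104. -23.  44.  23.]
1 0.4 [ -9.  18.  38. 110. -25.  35.  26.]
1 0.5 [ -8.  15.  34. 117. -29.  25.  30.]
1 0.6 [ -1.  13.  24. 123. -35.  14.  36.]
1 0.7 [ 58.  15. -48. 128.  88.  12. -85.]
1 0.8 [  72.   22.  -70.  135.  115.   27. -112.]
1 0.9 [  70.   25.  -70.  141.  133.   36. -129.]
-1 0.0 [ 54.  41. -70.  83.  39.  82. 147.]
-1 0.1 [ 58.  38. -70.  90.  39.  74. 146.]
-1 0.2 [ 61.  34. -70.  96.  40.  64. 144.]
-1 0.3 [ 64.  30. -70. 103.  42.  55. 142.]
-1 0.4 [ 67.  27. -70. 109.  45.  45. 138.]
-1 0.5 [ 69.  24. -70. 116.  52.  36. 132.]
-1 0.6 [ 36.  12. -20. 122.  20.  12. 162.]
-1 0.7 [ 58.  15. -48. 128.  88.  12.  95.]
-1 0.8 [ 72.  22. -70. 135. 115.  27.  68.]
-1 0.9 [ 56.  18. -46. 141. 153.  29.  30.]
```

Run:
```python
from h import *
yaw=np.radians(-17.3);u=np.array([np.cos(yaw),np.sin(yaw),0]);up=np.array([0,0,1.])
p0=np.array([.5422,-.2087,.0])
manip.move_l([.5,-.19,.47],v=.2)
manip.movej([54,32,-70,72,39,82,-33])
o=manip.observe();print(o['tool_pos'].round(3),o['eef_rot'].round(2).tolist())
manip.reach(p0+[0,0,.40],R(yaw,0,1)); print(manip.observe()['joint_pos'].round(0))
manip.grip(.045)
o=manip.observe();print(o['clock'],o['opening'],F())
for t in np.arange(0,1.0,.1):
    fz=-np.sin(t)*u+np.cos(t)*up
    q=manip.ik(p0+[0,0,.2]+u*.045+.03*fz,R(yaw,t,1)); print(round(t,1),None if q is None else q.round(0))
```

```text
[ 0.65  -0.246  0.387] [[0.39, 0.89, 0.25], [0.92, -0.37, -0.11], [-0.01, 0.27, -0.96]]
[ 56.  31. -72.  70.  30.  99. -26.]
8.4333 0.04470735396508806 [ 0.48  0.13 -0.03]
0.0 [ 53.  40. -68.  83.  37.  81. -32.]
0.1 [ 57.  37. -69.  90.  38.  73. -34.]
0.2 [ 60.  33. -69.  96.  39.  64. -35.]
0.3 [ 63.  30. -69. 103.  41.  54. -37.]
0.4 [ 66.  26. -69. 109.  44.  44. -40.]
0.5 [ 67.  22. -66. 116.  48.  34. -45.]
0.6 [ 64.  18. -58. 122.  56.  22. -53.]
0.7 [ 72.  21. -70. 128.  88.  24. -85.]
0.8 [  67.   19.  -61.  135.  122.   22. -119.]
0.9 [  70.   24.  -69.  141.  134.   36. -130.]
```

Run:
```python
from h import *
p0=np.array([.5422,-.2087,.0])
print(manip.move_l(p0+[0,0,.28],v=.15), manip.move_l(p0+[0,0,.229],v=.06,force_limit=4))
f0=F();manip.grip(0.0);o=manip.observe();print(o['clock'],o['opening'],o['finger_force'],o['tool_pos'].round(4),f0,F())
P=manip.get_image('scene');Q=manip.get_image('top')
a=cv2.resize(P['image'][120:240,170:270],None,fx=4,fy=4);b=cv2.resize(Q['image'][160:280,300:400],None,fx=4,fy=4);save('grasp',np.hstack([a,b]))
```

```text
False False
10.8833 -0.00023098644071996798 0.0 [ 0.5422 -0.2087  0.229 ] [-0.43  0.06  0.44] [-0.09 -0.1   1.14]
```

View pics/grasp.png

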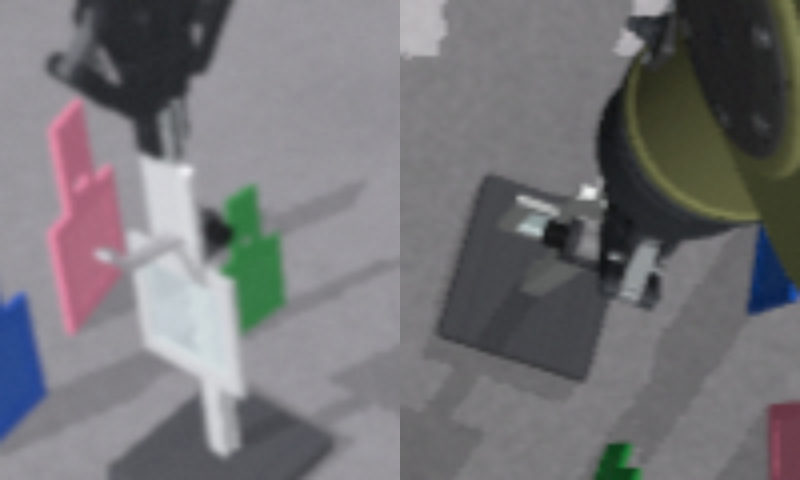

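Run:
```python
from h import *
o=manip.observe();print(o['eef_rot'].round(3).tolist(),o['tool_pos'],o['joint_pos'].round(1))
P=manip.get_image('scene');Q=manip.get_image('top')
t=o['tool_pos'];z=o['eef_rot'][:,2]
for I,x0,y0 in ((P,170,120),(Q,300,160)):
    for k in (0,.008,-.011,-.065): print(k,(proj(I,t+k*z)[0]).round(1),((proj(I,t+k*z)[0]-[x0,y0])*4).round(0))
```

```text
[[0.297, 0.955, -0.0], [0.955, -0.297, -0.0], [-0.0, -0.0, -1.0]] [ 0.54218973 -0.20874299  0.22899597] [ 57.7  37.  -69.9  90.2  35.3  77.9 -33.4]
0 [212.1 167.6] [168. 191.]
0.008 [212.5 170.4] [170. 202.]
-0.011 [211.6 163.7] [166. 175.]
-0.065 [208.8 143.9] [155.  96.]
0 [351.9 211.7] [208. 207.]
0.008 [351.1 212.3] [205. 209.]
-0.011 [353.  210.8] [212. 203.]
-0.065 [358.9 206.2] [235. 185.]
```

The gripper shut on nothing (opening ~0), so I'll raise it and compare where the fingertips show with where they should project.

Run:
```python
from h import *
o=manip.observe();t=o['tool_pos'];manip.move_l(t+[0,0,.06],v=.1)
o=manip.observe();t=o['tool_pos'];Rm=o['eef_rot']
out=[]
for n,x0,y0,w,h in (('scene',170,90,100,140),('top',300,140,100,140)):
    I=manip.get_image(n);im=cv2.resize(I['image'][y0:y0+h,x0:x0+w],None,fx=4,fy=4,interpolation=cv2.INTER_CUBIC)
    for k,c in ((.008,(0,0,255)),(-.011,(0,255,0)),(-.065,(255,0,0))):
        q=((proj(I,t+k*Rm[:,2])[0]-[x0,y0]+.5)*4).astype(int);cv2.circle(im,tuple(map(int,q)),3,c,1)
    a,b=[((proj(I,t+.008*Rm[:,2]+s*.03*Rm[:,1])[0]-[x0,y0]+.5)*4).astype(int) for s in (-1,1)]
    cv2.line(im,tuple(map(int,a)),tuple(map(int,b)),(0,255,255),1)
    out.append(im)
save('raised',np.hstack(out))
```

```text
(no output)
```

View pics/raised.png

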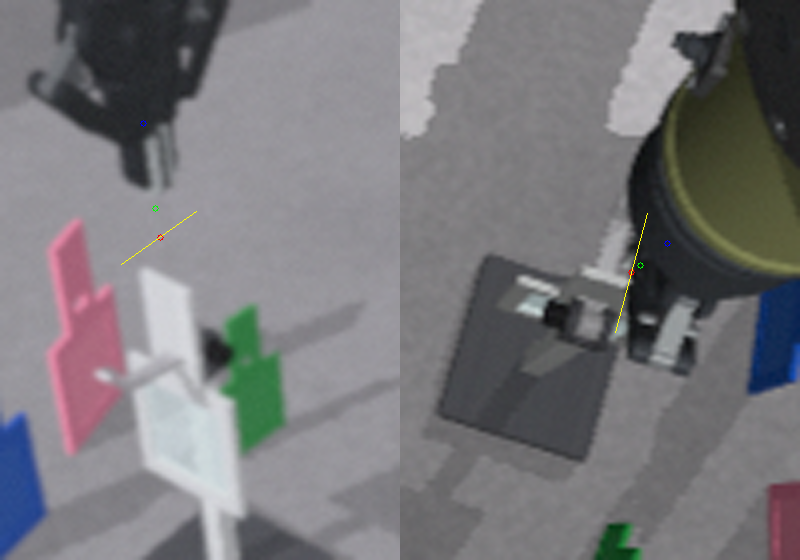

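The tips actually show about 32 mm behind where TCP+8 projects, so they closed just above the tongue. That fits the empty grip. I'll descend further under a force guard.

Run:
```python
from h import *
p0=np.array([.5422,-.2087,.0])
manip.grip(.035); print(F())
print(manip.move_l(p0+[0,0,.235],v=.08,force_limit=3), manip.move_l(p0+[0,0,.197],v=.03,force_limit=2.5))
o=manip.observe();f0=F();print(o['tool_pos'].round(4),f0)
manip.grip(0.0);o=manip.observe();print(o['clock'],o['opening'],o['finger_force'],o['tool_pos'].round(4),f0,F())
P=manip.get_image('scene');Q=manip.get_image('top')
a=cv2.resize(P['image'][100:240,170:270],None,fx=4,fy=4);b=cv2.resize(Q['image'][140:280,300:400],None,fx=4,fy=4);save('grasp2',np.hstack([a,b]))
```

```text
[-0.28 -0.39 -0.34]
False False
[ 0.5423 -0.2087  0.1972] [-0.73  0.72 -0.07]
14.9833 0.004000951714454367 60.601773262023926 [ 0.5423 -0.2087  0.1972] [-0.73  0.72 -0.07] [-0.07  0.01  2.43]
```

View pics/grasp2.png

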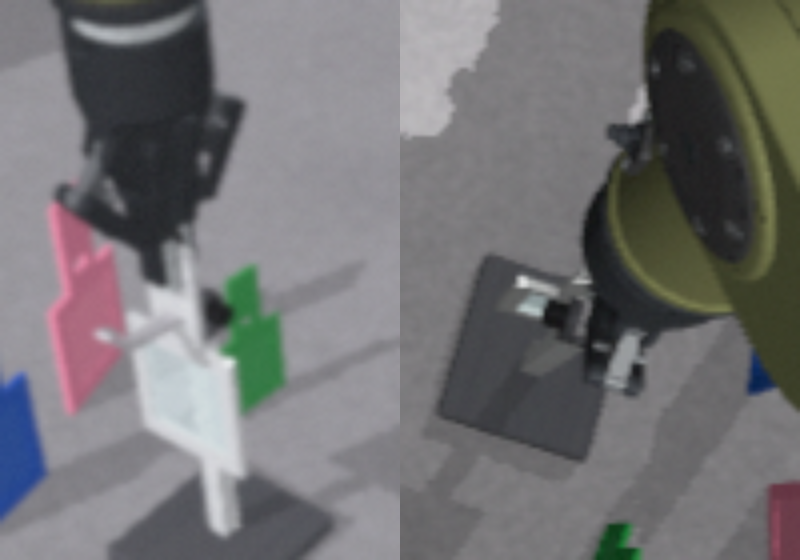

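```bash
cat >> h.py <<'E'
YAW=np.radians(-17.3);U=np.array([np.cos(YAW),np.sin(YAW),0]);V=np.array([-np.sin(YAW),np.cos(YAW),0]);Z=np.array([0,0,1.])
P0=np.array([.5422,-.2087,.1972])
def st(tag=''):
    o=manip.observe();e=o['tool_pos']-P0;f=o['ft_force']
    print(tag,'t%.1f'%o['clock'],'u%.1f v%.1f z%.1f mm'%tuple(1e3*np.array([e@U,e@V,e[2]])),'F u%.1f v%.1f z%.1f'%(f@U,f@V,f[2]),'op%.4f'%o['opening'])
    return np.array([e@U,e@V,e[2]])
def go(u,v,z,fl=None,sp=.02,tilt=None):
    return manip.move_l(P0+u*U+v*V+z*Z,frame=None if tilt is None else R(YAW,tilt),v=sp,force_limit=fl)
E
python3 - <<'E'
from h import *
st('grip')
print(go(0,0,.003,6)); a=st('3mm')
print(go(0,0,.012,3,.01)); b=st('contact up')
go(a[0],a[1],b[2]-.003); st('mid')
for s in (1,-1):
    print(go(0,s*.006,b[2]-.003,3,.015)); st('side'); go(0,0,b[2]-.003)
st('mid')
E
```

```text
grip t15.1 u0.1 v-0.0 z0.0 mm F u-0.1 v-1.2 z2.4 op0.0040
False
3mm t15.4 u-0.1 v-0.1 z2.9 mm F u0.2 v0.5 z-2.4 op0.0040
True
contact up t15.9 u-0.6 v-0.3 z5.5 mm F u0.3 v0.2 z-2.5 op0.0039
mid t16.2 u-0.3 v-0.2 z2.0 mm F u-0.5 v-0.1 z-1.8 op0.0040
True
side t16.5 u-0.5 v3.2 z1.7 mm F u-0.6 v0.5 z-1.8 op0.0037
True
side t17.2 u-0.3 v-3.0 z2.0 mm F u0.2 v2.4 z-1.3 op0.0037
mid t17.5 u-0.2 v-0.1 z2.3 mm F u-1.0 v1.1 z-1.0 op0.0039
```

Run:
```python
from h import *
m=.0027
print(go(.02,.0001,m+.0008,4,.03)); st('u20')
print(go(.02,.0001,m+.010,3,.01)); b=st('up')
go(.02,.0001,b[2]-.003); print(go(.036,.0001,b[2]-.003+.0015,4,.03)); st('u36')
c=st(); print(go(c[0],.0001,c[2]+.010,3,.01)); b2=st('up'); go(b2[0],.0001,b2[2]-.003)
for s in (1,-1):
    print(go(b2[0],s*.006,b2[2]-.003,3,.015)); st('side'); go(b2[0],0,b2[2]-.003)
st('mid'); print('slope',(b2[2]-b[2])/(b2[0]-b[0]),(b2[2]-.0055)/(b2[0]+.015-.024))
```

```text
False
u20 t18.3 u19.9 v0.2 z3.4 mm F u0.3 v0.1 z-1.7 op0.0043
True
up t18.9 u19.4 v-0.2 z7.1 mm F u-0.7 v0.3 z-0.3 op0.0040
False
u36 t19.8 u35.9 v0.2 z5.5 mm F u-0.0 v-0.6 z-3.1 op0.0038
 t19.8 u35.9 v0.2 z5.5 mm F u-0.0 v-0.6 z-3.1 op0.0038
True
up t20.4 u35.4 v-0.3 z9.5 mm F u-0.1 v0.3 z-1.4 op0.0041
True
side t21.0 u35.0 v2.8 z5.7 mm F u-0.2 v-1.2 z-2.4 op0.0037
True
side t21.7 u35.1 v-3.4 z6.0 mm F u0.9 v0.9 z-0.8 op0.0041
mid t22.0 u35.2 v-0.1 z6.3 mm F u0.3 v0.4 z-2.1 op0.0040
slope 0.15392390343935125 0.15287591705331482
```

```bash
cat > tr.py <<'E'
from h import *
def model(h,t,u,v,z,yaw=YAW):   # frame points in world given TCP pose & offset h: TCP lies h above eye along fz
    Rm=R(yaw,t); fx,fz=Rm[:,1],-Rm[:,2]; fy=np.cross(fz,fx)
    tcp=P0+u*U+v*V+z*Z
    return lambda X:(tcp-h*fz-.104*fz)+np.array(X)@np.c_[fx,fy,fz].T
def shift(A,B,pt,r=9,s=14):
    x,y=np.round(pt).astype(int);g=lambda I:cv2.resize(cv2.cvtColor(I['image'],6),None,fx=4,fy=4,interpolation=cv2.INTER_CUBIC)
    a=g(A)[4*(y-r):4*(y+r),4*(x-r):4*(x+r)];b=g(B)[4*(y-r-s):4*(y+r+s),4*(x-r-s):4*(x+r+s)]
    m=cv2.matchTemplate(b,a,cv2.TM_CCOEFF_NORMED);_,c,_,l=cv2.minMaxLoc(m);return np.array(l)/4-s,c
E
python3 - <<'E'
from tr import *
z=.0095-.003
go(.030,0,z-.0008,5); a=st(); A=[manip.get_image(n) for n in('scene','top')]
print(go(.030,0,z-.0008,5,.02,tilt=.3)); b=st('tilt .3'); B=[manip.get_image(n) for n in('scene','top')]
print(np.arccos(manip.observe()['eef_rot'][:,2]@-Z))
pts=np.array([[2.5,-40,0],[2.5,40,0],[2.5,0,0]])*1e-3
for h in (0,.032):
    for k in (0,1):
        print('h',h,k,(proj(B[k],model(h,.3,*b)(pts))-proj(A[k],model(h,0,*a)(pts))).round(1).tolist())
for i in range(3):
    print('obs',i,shift(A[0],B[0],proj(A[0],model(0,0,*a)(pts))[i]))
E
```

```text
t22.4 u29.9 v-0.2 z5.7 mm F u0.1 v0.4 z-1.1 op0.0038
False
tilt .3 t23.1 u30.0 v-1.0 z6.2 mm F u0.2 v0.2 z-2.2 op0.0041
0.2996246260612267
h 0 0 [[-9.5, 5.3], [-9.4, 5.7], [-9.4, 5.5]]
h 0 1 [[4.2, -12.6], [4.2, -12.6], [4.2, -12.6]]
h 0.032 0 [[-12.1, 7.2], [-12.0, 7.7], [-12.1, 7.4]]
h 0.032 1 [[5.2, -15.9], [5.2, -15.9], [5.2, -15.9]]
obs 0 (array([-7.5,  7. ]), 0.9270994067192078)
obs 1 (array([-11.  ,   5.75]), 0.6529319882392883)
obs 2 (array([-8.5 ,  6.75]), 0.9880890846252441)
```

```bash
cat >> h.py <<'E'
def hook(s,n,d,th=None,x0=15.,z0=2.5):
    """s (mm) along the strip from the bend, n (mm) above centreline -> u,z of TCP(eye), m"""
    B=np.array([24+34*np.cos(d),34*np.sin(d)]); a=d if s<0 else d+np.radians(42)
    if th is not None:a=th
    t=np.array([np.cos(a if s>=0 else d),np.sin(a if s>=0 else d)]); p=B+s*t+n*np.array([-np.sin(a),np.cos(a)])
    return (p[0]-x0)/1e3,(p[1]+z0)/1e3
E
python3 - <<'E'
from h import *
d=.14
for s,t,n in ((-9,.3,0.3),(-5,d+.12,.3),(-2.5,d+.25,.4),(0,d+.38,.5),(2.5,d+.56,.5),(5,d+.70,.3),(6,d+.733,0.)):
    a=t if abs(s)<5 else None
    B=hook(s,0,d); u,z=B[0]-n*np.sin(t)/1e3,B[1]+n*np.cos(t)/1e3
    r=go(u,0,z,5,.015,tilt=t); st(f's{s} t{t:.2f} cmd {u*1e3:.1f} {z*1e3:.1f}')
    if r: print('STOP');break
print(manip.observe()['joint_pos'].round(0))
E
```

```text
s-9 t0.30 cmd 33.7 6.3 t23.6 u33.9 v0.3 z6.1 mm F u-0.6 v0.7 z-1.2 op0.0041
s-5 t0.26 cmd 37.6 6.8 t24.0 u37.7 v0.2 z6.7 mm F u0.7 v-0.5 z-1.6 op0.0042
s-2.5 t0.39 cmd 40.0 7.3 t24.2 u38.1 v1.6 z5.5 mm F u0.6 v0.4 z-1.9 op0.0040
STOP
[ 65.  30. -70. 111.  50.  45. -46.]
```

```bash
cat > path.py <<'E'
from h import *
def walk(d,L,x0=15.,z0=2.5,fl=6):
    for s,t,n in L:
        B=hook(s,0,d,x0=x0,z0=z0); u,z=B[0]-n*np.sin(t)/1e3,B[1]+n*np.cos(t)/1e3
        o=manip.observe();T=P0+u*U+z*Z; D=np.linalg.norm(T-o['tool_pos']); ang=abs(t-np.arccos(np.clip(-o['eef_rot'][2,2]*-1*-1*-1,-1,1)))
        sp=max(D/max(.25,ang/.25,D/.02),.0005)
        r=go(u,0,z,fl,sp,tilt=t); st(f's{s} t{t:.2f} cmd {u*1e3:.1f} {z*1e3:.1f}')
        if r: print('STOP');return False
    return True
E
sed -i 's/-o\[.eef_rot.\]\[2,2\]\*-1\*-1\*-1/-o["eef_rot"][2,2]/' path.py
python3 - <<'E'
from path import *
d=.14
walk(d,((-4,.30,.3),(-2.5,d+.25,.4),(0,d+.38,.5),(2.5,d+.56,.5),(5,d+.70,.3),(6,d+.733,0.)))
print(manip.observe()['joint_pos'].round(0))
E
```

```text
s-4 t0.30 cmd 38.6 7.0 t24.8 u38.6 v0.2 z6.6 mm F u-0.2 v-0.0 z-2.0 op0.0042
s-2.5 t0.39 cmd 40.0 7.3 t25.2 u39.7 v-0.4 z7.4 mm F u-0.3 v0.1 z-1.6 op0.0038
s0 t0.52 cmd 42.4 7.7 t25.8 u42.8 v-0.1 z8.0 mm F u0.1 v0.0 z-1.8 op0.0040
s2.5 t0.70 cmd 44.0 9.5 t26.8 u44.3 v0.2 z9.7 mm F u0.7 v-0.8 z-1.9 op0.0040
s5 t0.84 cmd 45.7 11.3 t27.6 u46.0 v-0.1 z11.4 mm F u0.2 v-0.3 z-0.9 op0.0041
s6 t0.87 cmd 46.5 11.8 t28.1 u46.6 v0.1 z11.8 mm F u-0.1 v0.7 z-0.6 op0.0044
[  67.   27.  -67.  137.  129.   35. -124.]
```

Run:
```python
from path import *
d=.14;th=d+.733; N=np.array([-np.sin(th),np.cos(th)])
def feel(s):
    u,z=hook(s,0,d);go(u,0,z,6,.01);r=[]
    for g in (1,-1):
        k=go(u+g*.007*N[0],0,z+g*.007*N[1],3,.008);b=st(f's{s} {g} {k}')
        r.append((np.array([b[0]-u,b[2]-z])@N)*1e3); go(u,0,z,None,.02); 
    print('n contacts',np.round(r,2)); st()
feel(6); feel(9)
```

```text
s6 1 True t29.0 u43.2 v-0.0 z14.5 mm F u4.7 v-0.1 z-2.2 op0.0040
s6 -1 True t29.8 u47.9 v0.0 z10.4 mm F u-2.9 v-0.1 z4.8 op0.0038
n contacts [ 4.23 -1.98]
 t30.1 u46.4 v-0.1 z11.8 mm F u-0.8 v-0.3 z-1.3 op0.0037
s9 1 True t31.1 u45.1 v-0.0 z16.7 mm F u3.5 v0.3 z-2.4 op0.0035
s9 -1 True t31.9 u49.8 v0.0 z12.7 mm F u-2.2 v-0.6 z4.6 op0.0040
n contacts [ 4.26 -1.91]
 t32.2 u48.2 v-0.1 z13.9 mm F u1.2 v0.6 z-0.7 op0.0035
```

Run:
```python
from path import *
d=.14;th=d+.733; N=np.array([-np.sin(th),np.cos(th)])
def to(s,n,fl,sp):
    u,z=hook(s,n,d); r=go(u,0,z,fl,sp); b=st(f's{s} {r}'); B=hook(s,0,d)
    print('   n',round(1e3*(np.array([b[0]-B[0],b[2]-B[1]])@N),2)); return r
to(9,3.2,4,.008)
for s in (13,17,21,25,30,36,46,70):
    if to(s,3.2,4,.012 if s<30 else .03): print('STOP');break
```

```text
s9 False t32.7 u46.0 v-0.1 z16.2 mm F u0.2 v-0.8 z-1.8 op0.0037
   n 3.23
s13 False t33.2 u48.6 v0.0 z19.3 mm F u-0.4 v0.1 z-1.6 op0.0035
   n 3.21
s17 False t33.7 u51.2 v0.0 z22.4 mm F u0.1 v1.3 z-1.5 op0.0041
   n 3.22
s21 False t34.2 u53.8 v-0.0 z25.5 mm F u-0.5 v0.3 z-1.8 op0.0037
   n 3.23
s25 False t34.7 u56.3 v-0.0 z28.5 mm F u0.2 v0.7 z-1.1 op0.0039
   n 3.21
s30 False t35.0 u59.7 v-0.0 z32.6 mm F u-0.1 v0.3 z-1.5 op0.0041
   n 3.24
s36 False t35.3 u63.6 v-0.1 z37.2 mm F u0.3 v-0.1 z-1.1 op0.0041
   n 3.25
s46 False t35.8 u69.9 v0.0 z44.8 mm F u-0.2 v-0.2 z-1.5 op0.0034
   n 3.25
s70 False t36.8 u85.0 v0.1 z62.7 mm F u-0.0 v-0.4 z-2.4 op0.0041
   n 3.22
```

```bash
cat >> h.py <<'E'
VP=np.array([.4745,.204]);VY=np.radians(13.6)
E
python3 - <<'E'
from h import *
o=manip.observe();p=o['tool_pos'];manip.move_l([p[0],p[1],.36],v=.15)
p=manip.observe()['tool_pos']
for t in (.6,.3,0): manip.move_l(p-U*.02*(1-t),frame=R(YAW,t),v=.012)
st('upright');print(manip.observe()['joint_pos'].round(0))
try:
    manip.move_l([.53,0.02,.36],frame=R(np.radians(0)),v=.2); manip.move_l([*VP,.33],frame=R(VY),v=.2)
except manip.MotionError as e:
    print(e); manip.reach([*VP,.36],R(VY))
st();o=manip.observe();print(o['joint_pos'].round(0),o['tool_pos'],o['opening'])
print(manip.move_l([*VP,.260],v=.1,force_limit=5)); print(F(), manip.observe()['clock'])
A=manip.get_image('scene');T=manip.get_image('top');out=[]
tcp=manip.observe()['tool_pos'];Rm=R(VY);fx,fz=Rm[:,1],-Rm[:,2];fy=np.cross(fz,fx)
for I,x0,y0 in ((A,350,150),(T,120,210)):
    im=cv2.resize(I['image'][y0:y0+100,x0:x0+80],None,fx=5,fy=5,interpolation=cv2.INTER_CUBIC)
    def ln(X,c):
        q=((proj(I,np.array(X))-[x0,y0]+.5)*5).astype(np.int32);cv2.polylines(im,[q.reshape(-1,1,2)],True,c,1)
    ln([[*(VP+fx[:2]*a+fy[:2]*b),.116] for a,b in ((.007,.045),(.007,-.045),(-.007,-.045),(-.007,.045))],(0,0,255))
    bo=tcp-.105*fz
    for a in(.0025,-.0025): ln([bo+a*fx+b*fy+c*fz for b,c in ((-.04,0),(.04,0),(.04,.09),(-.04,.09))],(0,255,0))
    out.append(im)
save('hover',np.hstack(out))
E
```

```text
upright t40.3 u64.7 v0.2 z162.6 mm F u0.1 v0.4 z-1.3 op0.0038
[ 49.  37. -67.  64.  34.  97. -25.]
 t42.9 u-186.7 v373.2 z132.7 mm F u-0.1 v-0.3 z-0.4 op0.0041
[ 21.  27. -76.  88.  27.  85. -42.] [0.47495944 0.2031204  0.32989539] 0.00408254914604928
False
[-0.74 -0.37 -1.04] 43.7333
```

View pics/hover.png

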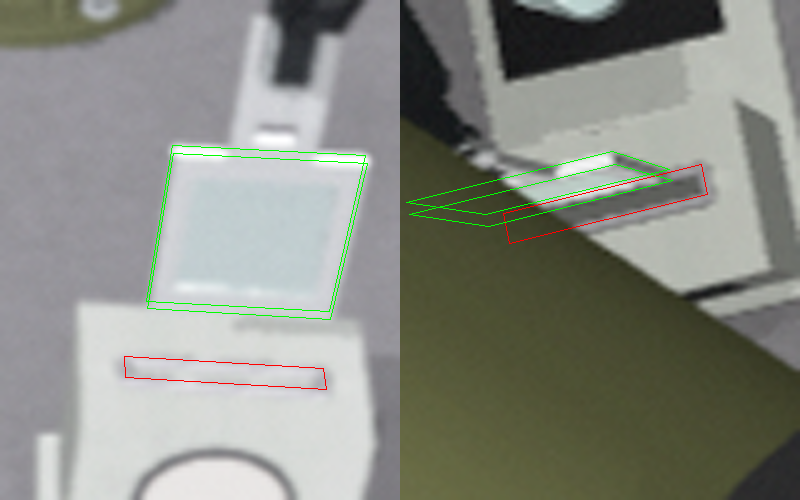

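The overlay agrees with the frame and slot to about 1 px: frame bottom scene crop (150–335,305–318), slot (128–323,365–378). I'll make a guarded descent.

```bash
cat > ins.py <<'E'
from h import *
Rv=R(VY);FX=Rv[:,1];FY=np.cross(-Rv[:,2],FX)
def vs(tag=''):
    o=manip.observe();e=o['tool_pos'][:2]-VP;f=o['ft_force']
    print(tag,'t%.1f x%.1f y%.1f bot%.1f'%(o['clock'],1e3*e@FX[:2],1e3*e@FY[:2],1e3*(o['tool_pos'][2]-.104)),'F x%.1f y%.1f z%.1f'%(f@FX,f@FY,f[2]))
    return np.array([e@FX[:2],e@FY[:2],o['tool_pos'][2]-.104])
def vg(x,y,b,fl=None,sp=.02): return manip.move_l([*(VP+x*FX[:2]+y*FY[:2]),b+.104],v=sp,force_limit=fl)
E
python3 - <<'E'
from ins import *
vg(0,0,.120,4,.04);vs('pre')
print(vg(0,0,.105,3,.012));vs('a')
E
```

```text
pre t44.9 x0.1 y0.2 bot120.2 F x0.7 y0.5 z-2.3
False
a t46.3 x0.0 y0.0 bot105.1 F x-0.5 y-0.1 z-2.2
```

Run:
```python
from ins import *
c=[]
for ax in (0,1):
    r=[]
    for g in (1,-1):
        t=[0,0]; t[ax]=g*.005; k=vg(*t,.105,3,.008); b=vs(f'ax{ax} {g} {k}'); r.append(b[ax]); vg(0,0,.105,None,.03)
    c.append(np.mean(r))
print('centre',np.round(c,4))
print(vg(c[0],c[1],.10,4,.012));vs('b')
```

```text
ax0 1 True t46.7 x0.7 y-0.3 bot104.3 F x-2.1 y0.2 z-2.7
ax0 -1 True t47.5 x-3.1 y-0.2 bot104.8 F x2.1 y0.2 z-0.5
ax1 1 True t48.2 x-0.5 y1.8 bot104.3 F x0.5 y-1.0 z-2.0
ax1 -1 True t49.0 x-0.1 y-3.2 bot104.9 F x-0.1 y0.5 z-1.6
centre [-0.0012 -0.0007]
False
b t49.9 x-1.2 y-0.7 bot100.0 F x-0.2 y-0.4 z-2.0
```

Run:
```python
from ins import *
r=vg(-.0012,-.0007,.030,4,.03);vs(f'c {r}')
if not r:
    r=vg(-.0012,-.0007,.014,3,.01);vs(f'floor {r}')
```

```text
c False t52.4 x-1.2 y-0.7 bot30.1 F x0.3 y-0.0 z-1.3
floor True t53.2 x-1.1 y-0.8 bot22.2 F x-0.0 y0.4 z4.4
```

Run:
```python
from ins import *
manip.grip(.03);vs('open');print(manip.observe()['opening'])
p=manip.observe()['tool_pos'];print(manip.move_l(p+[0,0,.12],v=.08,force_limit=4));vs('up')
I=manip.get_image('scene');T=manip.get_image('top');out=[]
m=np.array([*(VP-.0012*FX[:2]-.0007*FY[:2]),.022])
for I,x0,y0 in ((I,350,150),(T,120,210)):
    im=cv2.resize(I['image'][y0:y0+100,x0:x0+80],None,fx=5,fy=5,interpolation=cv2.INTER_CUBIC)
    q=((proj(I,[m+b*FY+c*Z for b,c in ((-.018,.09),(-.018,.16),(.018,.16),(.018,.09))])-[x0,y0]+.5)*5).astype(np.int32)
    cv2.polylines(im,[q.reshape(-1,1,2)],False,(0,255,0),1); out.append(im)
save('final',np.hstack(out))
```

```text
open t53.6 x-1.9 y-1.2 bot21.4 F x-0.2 y-0.2 z-0.8
0.0302117813489932
False
up t55.2 x-2.1 y-1.4 bot141.0 F x0.2 y0.1 z0.5
```

View pics/final.png

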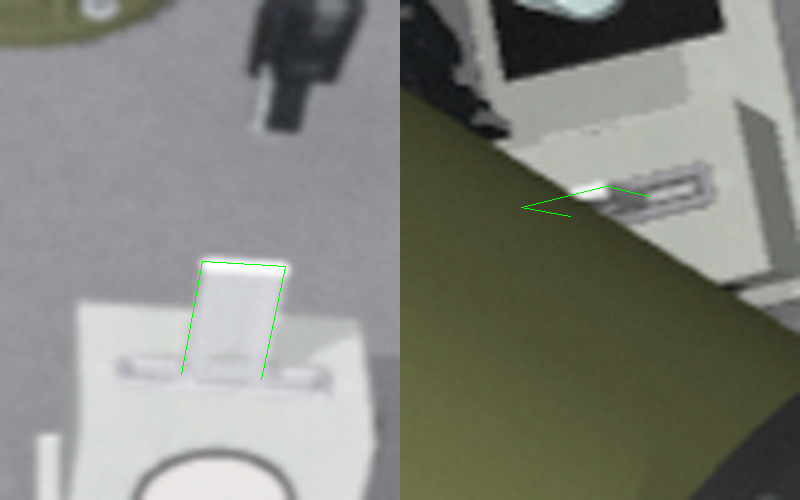

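The tongue stands upright out of the shaft at scene crop (202–287,262–380), matching the predicted home pose, and the shoulders are inside the slot. The gripper is clear above, so I'm handing in.

```bash
python3 -c "
from plant import manip
manip.wait(.3); print(manip.sign_off(), manip.observe()['clock'])"
```

```text
the job is handed in; nothing more can be done
the job is handed in; nothing more can be done
```

The filter is off the hook and standing upright on the shaft floor, released with the gripper clear, and the job was handed in at about 56 s; the sign-off call gave no verdict.

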